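# Find the thread hand and take the cap off the flask

### The arm

A 6-joint arm with a two-finger parallel gripper is mounted at the origin on a cart in front of the work surface, level with it; the furniture and walls round the work are solid. World frame = base frame: x ahead of the robot, y to its left, z up, the work surface at z = 0. Lengths are in m, angles in rad, forces in N, time in s.
With the tool pointing down it reaches from about 0.35 to 1 m from the base axis. Payload 7.1 kg.
Tool frame: the origin (TCP) lies between the finger pads; the fingertips stand 22 mm ahead of it and the grasp point (between the pads) lies 3 mm ahead of it; x points along the fingers, y is the direction in which the jaws open and shut, and the axes are right-handed (so a half turn about x gives the same grasp; the last joint's range is limited). The gripper opens to 85 mm and grips with 20 to 120 N. Pads are 22 mm wide; open, the fingers measure 114 mm over their backs; the gripper's body (76 mm by 85 mm) begins 54 mm behind the grasp point. The pads swing forward as they close: fully open they stand 13 mm farther back than shut.
Start: joints at [-1.207, 0.423, 1.63, -0, 1.089, -0.019], TCP at [0.233, -0.58, 0.253] pointing down, gripper open.
Joint ranges: [-3, 3], [-0.9, 2.11], [0.09, 2.58], [-1.31, 4.45], [0.11, 2.69], [-2.54, 2.54]. Speed limits (rad/s): [2.39, 2.39, 3.01, 3.14, 3.14, 3.14].

### API

Orientations are given as a rotation vector (axis times angle).
In Python, from rig import manip gives the robot as it stands. The module is installed in compiled form; this text tells all that it offers. Calls block until the motion is done:
- manip.move_to(position, orientation): joint-space move of the TCP to a pose.
- manip.servo_line(position, orientation=None, rate=0.15): straight line of the TCP; orientation=None keeps the orientation; rate is the mean speed in m/s.
- manip.set_joints(angles): joint-space move.
- manip.command_gripper(opening, f_grip=None): finger opening in m; f_grip is the grip in N (None keeps the last); returns when the fingers have stopped.
- manip.hold(seconds).
- manip.solve_ik(position, orientation): joint angles nearest the present ones, or None.
- manip.camera(name): name is "scene" or "top"; returns a dict with "image" (420x560x3 uint8, red, green, blue), "fx", "fy", "cx", "cy" (pixels), "cam_to_world" (4x4, takes a point from camera to world coordinates). Camera axes: x right, y down, z forward; pixel columns grow to the right and rows downward; lengths in m; the calibration is good to about 2 mm. A picture is of the moment at which its call begins. There is no depth.
A pose or a line that the arm cannot do raises manip.IKError and nothing moves.
- manip.sign_off(): hands the job in, once; it reports no verdict.
Readings, each from a call of its own:
- manip.get_time(): time.
- manip.get_joint_positions(): joint angles.
- manip.get_joint_vel(): joint speeds.
- manip.get_tau(): joint torques, N m.
- manip.get_position(): TCP position.
- manip.get_ee_rot(): TCP orientation.
- manip.get_contact_force(): force on the tool from outside, world axes, zero at the start.
- manip.get_torque(): the same for the moment, N m.
- manip.get_width(): finger opening in m.
Only numpy, scipy, OpenCV 4.12 (cv2) and the standard library are available. Lean on these libraries where they do the work, as an engineer would, in place of code of your own. Each camera call takes 0.05 s, during which the arm holds its last target. There are 200 camera calls.

### The job

Two look-alike blue storage flasks are fixed to the worktop; one has a normal twist-lock cap and the other a reversed one, and nobody remembers which is which. Take the black cap off the flask on the left, nearer the stove: try it gently both ways to find out which way it loosens, never wrenching or pulling hard at a locked cap, turn it about a quarter turn that way and lift it straight off. Finish while still holding the cap in the gripper, upright and still, straight above its flask with a few centimetres of air under it, and leave the other flask's cap and everything else where they are.

Things in the scene. Friction and masses are not known exactly. Their poses are not given: they have to be found in the camera images.
- flask_a: one of two look-alike blue flasks, fixed to the worktop (a and b swap sides at random). Origin: centre of its underside, z up. Foot disc 100 mm across, 18 mm high; body 76 mm across; flat shoulder 54 mm across at 105 mm height, on which the cap's rim rests. Its thread is either normal (cap loosens counter-clockwise seen from above, yaw about +z growing) or reversed; nothing visible tells which
- flask_b: one of two look-alike blue flasks, fixed to the worktop (a and b swap sides at random). Origin: centre of its underside, z up. Foot disc 100 mm across, 18 mm high; body 76 mm across; flat shoulder 54 mm across at 105 mm height, on which the cap's rim rests. Its thread is either normal (cap loosens counter-clockwise seen from above, yaw about +z growing) or reversed; nothing visible tells which
- cap_a: loose black ribbed round cap of flask_a, 50 mm across, 42 mm high, 60 g; on top a yellow dot 17 mm from the centre on its +x side. Origin: centre of its open rim (underside), z up; seated, 105 mm above the worktop, top at 147 mm. Locked, it lifts only 2 mm; freed, it clears the neck after 30 mm. Grip its sides from above with about 20 N (over 40 N can wrench it), fingertips 5 mm above the shoulder
- cap_b: loose black ribbed round cap of flask_b, 50 mm across, 42 mm high, 60 g; on top a yellow dot 17 mm from the centre on its +x side. Origin: centre of its open rim (underside), z up; seated, 105 mm above the worktop, top at 147 mm. Locked, it lifts only 2 mm; freed, it clears the neck after 30 mm. Grip its sides from above with about 20 N (over 40 N can wrench it), fingertips 5 mm above the shoulder
- flask_a_mouth (a point): top centre of the white neck of flask_a, 135 mm above the worktop, hidden in the cap. Neck 25 mm across with two lugs (38 mm over them) that lock the cap. Cap turned the wrong way: hard stop after 2 to 15 degrees, then the fingers slip on it. The right way: turns easily without rising, is free after 45 to 65 degrees, lifts off between 70 and 115, next stop at about 130
- flask_b_mouth (a point): top centre of the white neck of flask_b, 135 mm above the worktop, hidden in the cap. Neck 25 mm across with two lugs (38 mm over them) that lock the cap. Cap turned the wrong way: hard stop after 2 to 15 degrees, then the fingers slip on it. The right way: turns easily without rising, is free after 45 to 65 degrees, lifts off between 70 and 115, next stop at about 130
- lemon: loose bystander, to be left alone. Yellow lemon, 78x55x56 mm; origin at its underside
- mug: loose bystander, to be left alone. Dark grey mug, 88x124x106 mm; origin at the centre of its underside
- tin: loose bystander, to be left alone. Low round food tin, 86 mm across, 40 mm high; origin at the centre of its underside
Not all that is in view belongs to the job. Leave any red or turquoise look-alike of the cap_a alone.

How it is judged:
At the end, for the whole second after the job is handed in: The cap of the left flask (the one with y > 0) is held by the fingers, its rim at least 155 mm above the worktop (20 mm above the neck's top), within 50 mm of the flask's axis, within 20 degrees of upright, still, and not touching its flask; the other cap still sits on its flask (((world y of flask_a above 0 m and height (world z) of cap_a above 0.155 m and horizontal distance between cap_a and flask_a below 0.05 m and angle between cap_a's own z axis and vertical below 0.35 rad and contact force between cap_a and the fingers above 0.5 N and contact force between cap_a and flask_a below 0.2 N and linear speed of cap_a below 0.03 m/s and height (world z) of cap_b below 0.109 m and horizontal distance between cap_b and flask_b below 0.005 m) or (world y of flask_b above 0 m and height (world z) of cap_b above 0.155 m and horizontal distance between cap_b and flask_b below 0.05 m and angle between cap_b's own z axis and vertical below 0.35 rad and contact force between cap_b and the fingers above 0.5 N and contact force between cap_b and flask_b below 0.2 N and linear speed of cap_b below 0.03 m/s and height (world z) of cap_a below 0.109 m and horizontal distance between cap_a and flask_a below 0.005 m))); the arm keeps its last pose, push and grip.
It fails at once if a cap is wrenched: more than 130 N between a cap and its flask (contact force between cap_a and flask_a above 130 N or contact force between cap_b and flask_b above 130 N).
It fails at once if the cap of the right flask is moved by more than 8 mm or turned by more than 20 degrees ((world y of flask_a below 0 m and (distance of cap_a from where it was at the start of the episode above 0.008 m or angle between the x axis of cap_a and the x axis of flask_a, either way round above 0.35 rad)) or (world y of flask_b below 0 m and (distance of cap_b from where it was at the start of the episode above 0.008 m or angle between the x axis of cap_b and the x axis of flask_b, either way round above 0.35 rad))).
It fails at once if the lemon, the mug or the tin is moved by more than 20 mm (distance of any of lemon, mug, tin from where it was at the start of the episode above 0.02 m).
It also fails if it takes over 40 s, if anything falls off the work surface, if the arm or the gripper's body presses on something with over 40 N, if the wrist force passes 120 N, or if a joint passes its speed limit or range.

## Working session

There is one attempt and no reset: what is moved stays moved. The work goes in short steps, each a Python script; the robot and the scene stay as the last script left them, time stands still between calls to the robot, and variables do not carry over. Pictures are saved under pics/ and viewed, about 8 in all and at most 12, crops included, and the job is handed in when it is done.

```bash
mkdir -p pics
python3 - <<'E'
from rig import manip
import cv2,numpy as np
for n in("scene","top"):
    c=manip.camera(n); cv2.imwrite(f"pics/{n}0.png",c["image"][:,:,::-1]); np.savez(n+"0.npz",**c)
    print(n,c["fx"],c["cx"],c["cy"],np.round(c["cam_to_world"],3).tolist())
print(manip.get_time(),manip.get_ee_rot(),manip.get_position())
E
```

```text
scene 523.7852670095737 290.800563250459 206.21954254750852 [[-0.75, -0.504, 0.428, 0.064], [-0.661, 0.562, -0.497, 0.756], [0.01, -0.656, -0.755, 1.163], [0.0, 0.0, 0.0, 1.0]]
top 514.0062734164698 271.7923624452411 210.35974558689233 [[0.023, -0.984, 0.179, 0.369], [-1.0, -0.024, -0.003, 0.056], [0.007, -0.179, -0.984, 1.563], [0.0, 0.0, 0.0, 1.0]]
0.1 [ 2.01205388  0.39137739 -2.01261078] [ 0.23332181 -0.57931405  0.25263338]
```

View pics/scene0.png

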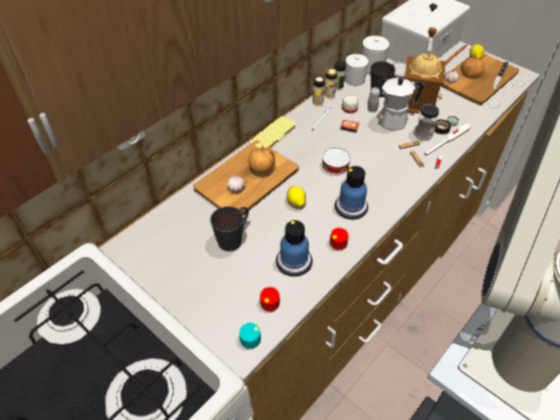

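View pics/top0.png

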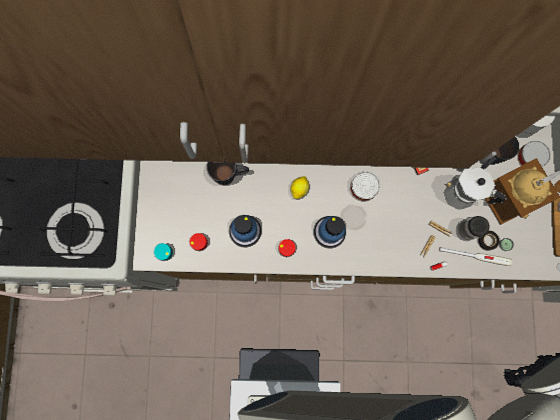

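```bash
cat > vis.py <<'E'
import cv2,numpy as np
def ray(c,u,v,z):
    M=c["cam_to_world"]; d=M[:3,:3]@[(u-c["cx"])/c["fx"],(v-c["cy"])/c["fy"],1]; o=M[:3,3]
    return o+d*(z-o[2])/d[2]
def proj(c,P):
    M=np.linalg.inv(c["cam_to_world"]); p=M[:3,:3]@P+M[:3,3]
    return c["fx"]*p[0]/p[2]+c["cx"],c["fy"]*p[1]/p[2]+c["cy"]
def dots(c,box):
    x0,y0,x1,y1=box; im=np.ascontiguousarray(c["image"][y0:y1,x0:x1]); h=cv2.cvtColor(im,cv2.COLOR_RGB2HSV)
    m=((h[...,0]>20)&(h[...,0]<38)&(h[...,1]>120)&(h[...,2]>90)).astype(np.uint8)
    n,l,s,ce=cv2.connectedComponentsWithStats(m); return [(ce[i]+[x0,y0],s[i,4]) for i in range(1,n)]
E
python3 - <<'E'
from vis import *
B={"scene":[(275,215,315,275),(335,162,372,215)],"top":[(225,205,265,250),(310,205,350,250)]}
rows=[]
for n in B:
    c=dict(np.load(n+"0.npz"))
    r=[]
    for b in B[n]:
        for ce,a in dots(c,b): print(n,b,ce,a,"dot@.147",np.round(ray(c,*ce,.147),4))
        x0,y0,x1,y1=b; im=c["image"][y0:y1,x0:x1]; h=cv2.cvtColor(np.ascontiguousarray(im),cv2.COLOR_RGB2HSV)
        m=((h[...,0]>95)&(h[...,0]<125)&(h[...,1]>110)&(h[...,2]>60)).astype(np.uint8)
        ys,xs=np.nonzero(m); print(" blue bbox",xs.min()+x0,xs.max()+x0,ys.min()+y0,ys.max()+y0)
        r.append(cv2.resize(im,None,fx=6,fy=6,interpolation=cv2.INTER_CUBIC)[:290,:270])
    H=290; rows.append(np.hstack([cv2.copyMakeBorder(q,0,H-q.shape[0],0,270-q.shape[1],cv2.BORDER_CONSTANT) for q in r]))
cv2.imwrite("pics/crop.png",np.vstack(rows)[:,:,::-1])
E
```

```text
scene (275, 215, 315, 275) [292.33333333 222.26666667] 15 dot@.147 [0.6018 0.1251 0.147 ]
 blue bbox 282 307 238 264
scene (335, 162, 372, 215) [350.  169.5] 16 dot@.147 [ 0.6071 -0.1204  0.147 ]
 blue bbox 341 365 182 207
top (225, 205, 265, 250) [245.5 218.2] 10 dot@.147 [0.6025 0.1242 0.147 ]
 blue bbox 231 256 218 240
top (310, 205, 350, 250) [333.18181818 218.81818182] 11 dot@.147 [ 0.6068 -0.1208  0.147 ]
 blue bbox 319 344 216 241
```

View pics/crop.png

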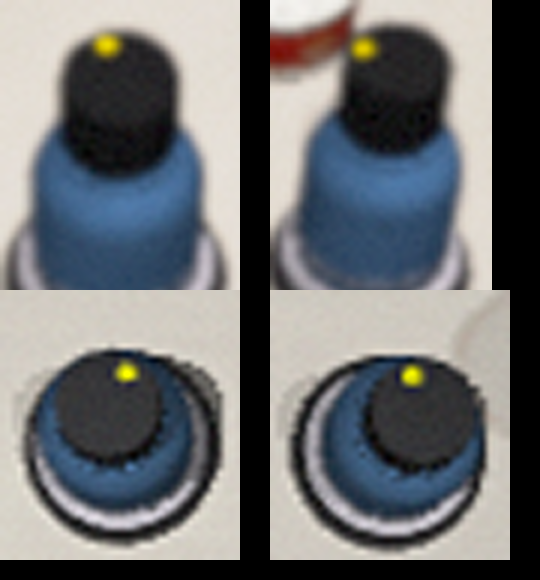

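Run:
```python
from vis import *
T=dict(np.load("top0.npz"));S=dict(np.load("scene0.npz"))
for name,b,d,sb in(("L",(225,205,265,250),(.6022,.1246),(275,215,315,275)),("R",(310,205,350,250),(.607,-.1206),(335,162,372,215))):
    for n,c,(x0,y0,x1,y1) in(("top",T,b),("scene",S,sb)):
        im=cv2.resize(np.ascontiguousarray(c["image"][y0:y1,x0:x1]),None,fx=8,fy=8,interpolation=cv2.INTER_CUBIC)
        h=cv2.cvtColor(im,cv2.COLOR_RGB2HSV); v=im.max(2).astype(int); sat=v-im.min(2)
        if n=="top": m=(sat<14)&(v>48)&(v<90)
        else: m=(sat<25)&(v<75)
        yel=(h[...,0]>18)&(h[...,0]<40)&(h[...,1]>90)
        m=cv2.morphologyEx(((m|yel)*255).astype(np.uint8),cv2.MORPH_OPEN,np.ones((17,17)))
        cs,_=cv2.findContours(m,cv2.RETR_EXTERNAL,cv2.CHAIN_APPROX_NONE); k=max(cs,key=cv2.contourArea); k=cv2.convexHull(k)[:,0]
        P=np.array([ray(c,(u+.5)/8-.5+x0,(w+.5)/8-.5+y0,.147)[:2] for u,w in k])
        if n=="scene": # keep far arc of the top disc only
            f=c["cam_to_world"][:2,3]; ctr=P.mean(0); g=(ctr-f)/np.linalg.norm(ctr-f); s=P@g; P=P[s>s.max()-.03]
        (A,r)=cv2.minEnclosingCircle(P.astype(np.float32)*1000)
        q=np.linalg.lstsq(np.c_[2*P,np.ones(len(P))],(P**2).sum(1),rcond=None)[0]
        o=np.array(d)-q[:2]
        print(name,n,"enc",np.round(A,1),round(r,1),"fit",np.round(q[:2]*1e3,1),"r",round(1e3*np.sqrt(q[2]+q[:2]@q[:2]),1),"dot off",np.round(np.linalg.norm(o)*1e3,1),"yaw",np.degrees(np.arctan2(o[1],o[0])).round())
        
# foot ring at z=.018 top view for L: outer dark ring
for x in((.585,.128),):
    print(proj(T,np.array([*x,.147])),proj(S,np.array([*x,.147])))
```

```text
L top enc [586.4 132.2] 23.9 fit [586.3 132.5] r 23.0 dot off 17.8 yaw -26.0
L scene enc [588.1 133.4] 23.1 fit [587.7 133.6] r 21.9 dot off 17.0 yaw -32.0
R top enc [ 587.7 -125.5] 23.3 fit [ 586.8 -124.6] r 20.6 dot off 20.6 yaw 11.0
R scene enc [ 590.2 -124.7] 24.2 fit [ 589.7 -121. ] r 24.2 dot off 17.3 yaw 1.0
(np.float64(243.91462215020778), np.float64(224.3671347545813)) (np.float64(296.6420868920534), np.float64(226.42749443689948))
```

```bash
cat > arm.py <<'E'
from rig import manip
import numpy as np
from scipy.spatial.transform import Rotation as R
def down(deg):
    c,s=np.cos(np.radians(deg)),np.sin(np.radians(deg))
    return R.from_matrix(np.array([[0,c,s],[0,s,-c],[-1,0,0]])).as_rotvec()
C=np.array([.587,.1325])
def stat(t=""):
    print(t,"t%.2f"%manip.get_time(),"j6 %.1f"%np.degrees(manip.get_joint_positions()[5]),"p",np.round(manip.get_position()*1e3,1),"F",np.round(manip.get_contact_force(),1),"Mz %.2f"%manip.get_torque()[2],"w %.1f"%(manip.get_width()*1e3))
E
python3 - <<'E'
from arm import *
print(R.from_rotvec(manip.get_ee_rot()).as_matrix().round(2).tolist())
for d in range(-180,180,30):
    q=manip.solve_ik([*C,.132],down(d)); print(d,None if q is None else np.round(q,2))
E
```

```text
[[-0.0, 0.37, -0.93], [0.0, -0.93, -0.37], [-1.0, -0.0, 0.0]]
-180 None
-150 None
-120 [0.2  0.55 1.76 0.   0.84 2.3 ]
-90 [ 0.2   0.55  1.76 -0.    0.84  1.77]
-60 [ 0.2   0.55  1.76 -0.    0.84  1.25]
-30 [0.2  0.55 1.76 0.   0.84 0.73]
0 [ 0.2   0.55  1.76 -0.    0.84  0.2 ]
30 [ 0.2   0.55  1.76  0.    0.84 -0.32]
60 [ 0.2   0.55  1.76 -0.    0.84 -0.84]
90 [ 0.2   0.55  1.76 -0.    0.84 -1.37]
120 [ 0.2   0.55  1.76 -0.    0.84 -1.89]
150 [ 0.2   0.55  1.76 -0.    0.84 -2.42]
```

Run:
```python
from arm import *
manip.move_to([*C,.26],down(10)); stat("above")
manip.servo_line([*C,.16],rate=.15); stat()
manip.servo_line([*C,.132],rate=.06); stat("at cap")
manip.command_gripper(.045,20); stat("grip")
```

```text
above t2.90 j6 1.6 p [587.2 131.7 260. ] F [-0.6 -0.7 -0.7] Mz 0.04 w 85.4
 t3.72 j6 1.6 p [587.6 132.5 160.6] F [-0.3  0.6  1. ] Mz 0.04 w 85.2
at cap t4.33 j6 1.6 p [586.9 132.5 131.7] F [ 0.5 -0.4 -0.5] Mz -0.03 w 85.6
grip t4.76 j6 1.6 p [587.2 132.6 132.4] F [-0.8  0.3  2.4] Mz -0.07 w 49.2
```

Run:
```python
from arm import *
manip.command_gripper(.035,20)
q0=np.array(manip.get_joint_positions()); np.save("q0.npy",q0)
for d in range(3,25,3):
    q=q0.copy(); q[5]-=np.radians(d); manip.set_joints(q); stat(d)
    if abs(manip.get_torque()[2])>.5: break
```

```text
3 t5.22 j6 -1.3 p [587.3 132.5 132.5] F [-0.9 -1.   3.2] Mz 0.01 w 49.5
6 t5.47 j6 -4.3 p [587.3 132.5 132.5] F [-0.6 -0.1  1.8] Mz -0.02 w 49.5
9 t5.72 j6 -7.3 p [587.3 132.5 132.5] F [-0.2 -0.6  2.7] Mz 0.00 w 49.2
12 t5.97 j6 -10.3 p [587.3 132.5 132.5] F [-0.5  0.5  2. ] Mz -0.01 w 49.0
15 t6.22 j6 -13.3 p [587.2 132.5 132.5] F [-0.3  0.3  1.8] Mz 0.06 w 49.1
18 t6.47 j6 -16.3 p [587.2 132.5 132.4] F [0.6 0.4 3.3] Mz 0.00 w 49.3
21 t6.72 j6 -19.3 p [587.2 132.5 132.5] F [ 0.2 -0.1  1.6] Mz 0.04 w 49.1
24 t6.97 j6 -22.3 p [587.2 132.5 132.5] F [0.2 0.2 2.3] Mz 0.05 w 48.9
```

Run:
```python
from arm import *
import cv2
q0=np.load("q0.npy")
for d in range(30,61,6):
    q=q0.copy(); q[5]-=np.radians(d); manip.set_joints(q); stat(d)
    if abs(manip.get_torque()[2])>.4: break
a,b=manip.camera("scene")["image"],manip.camera("top")["image"]
f=lambda i,x,y:cv2.resize(i[y:y+80,x:x+80],None,fx=5,fy=5,interpolation=cv2.INTER_CUBIC)
cv2.imwrite("pics/turn.png",np.hstack([f(a,255,195),f(b,205,185)])[:,:,::-1])
```

```text
30 t7.22 j6 -28.2 p [587.2 132.5 132.5] F [-0.9  0.1  1.9] Mz 0.01 w 49.2
36 t7.47 j6 -34.1 p [587.2 132.5 132.5] F [-0.1  0.1  1.9] Mz 0.07 w 49.2
42 t7.72 j6 -40.1 p [587.3 132.5 132.5] F [ 0.2 -0.   2.1] Mz -0.01 w 48.9
48 t7.97 j6 -46.1 p [587.3 132.5 132.5] F [-0.3  0.2  3.5] Mz 0.06 w 49.1
54 t8.22 j6 -52.1 p [587.2 132.6 132.4] F [-0.8 -0.6  2.9] Mz 0.01 w 48.9
60 t8.47 j6 -58.1 p [587.2 132.5 132.5] F [-0.2  0.1  2.9] Mz 0.03 w 49.5
```

View pics/turn.png

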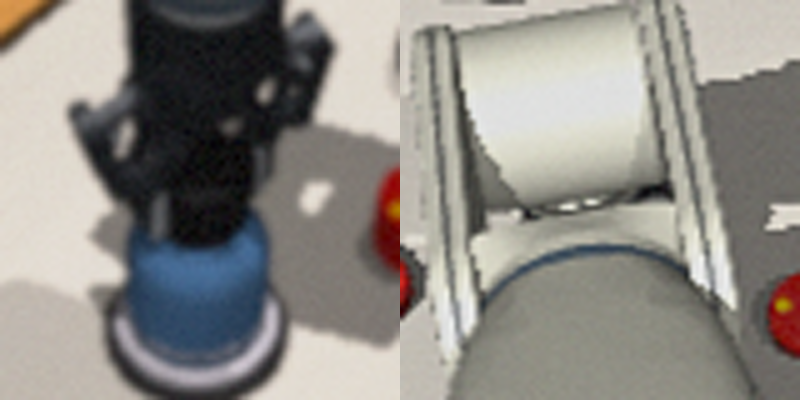

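Run:
```python
from arm import *
q0=np.load("q0.npy")
for d in (68,76,84,92):
    q=q0.copy(); q[5]-=np.radians(d); manip.set_joints(q); stat(d)
    if abs(manip.get_torque()[2])>.4: raise SystemExit("stop")
p=np.array(manip.get_position())
for dz in (1,2,3,4,6,8,12):
    manip.servo_line(p+[0,0,dz/1e3],rate=.02); stat("lift %d"%dz)
    if abs(manip.get_contact_force()[2])>8: break
```

```text
68 t8.83 j6 -66.1 p [587.2 132.5 132.4] F [ 0.5 -0.3  1.9] Mz 0.05 w 48.9
76 t9.09 j6 -74.0 p [587.2 132.6 132.5] F [0.1 0.4 2.2] Mz 0.01 w 49.1
84 t9.35 j6 -82.0 p [587.2 132.5 132.5] F [ 0.4 -0.4  2.7] Mz 0.00 w 49.0
92 t9.61 j6 -90.0 p [587.2 132.5 132.5] F [-0.6 -0.5  1.6] Mz 0.05 w 49.0
lift 1 t9.86 j6 -90.3 p [586.9 132.5 133.1] F [ 0.  -0.5 -0.8] Mz -0.01 w 49.1
lift 2 t10.11 j6 -90.4 p [587.2 132.5 134.4] F [ 0.2 -0.1 -0.4] Mz 0.05 w 49.4
lift 3 t10.36 j6 -90.4 p [587.3 132.5 135.5] F [-0.9  1.1 -0.3] Mz 0.03 w 48.7
lift 4 t10.61 j6 -90.4 p [587.3 132.5 136.5] F [-0.3 -0.7 -0.1] Mz 0.00 w 49.1
lift 6 t10.86 j6 -90.4 p [587.4 132.5 138.6] F [ 0.3  0.2 -0.7] Mz -0.02 w 49.1
lift 8 t11.11 j6 -90.4 p [587.4 132.5 140.6] F [ 0.8 -0.8 -0.2] Mz 0.02 w 48.9
lift 12 t11.46 j6 -90.4 p [587.3 132.5 144.7] F [ 0.8 -0.4  0.3] Mz 0.00 w 49.3
```

Run:
```python
from arm import *
import cv2
manip.servo_line([.5872,.1325,.175],rate=.04); stat()
manip.servo_line([.5872,.1325,.202],rate=.06); manip.hold(.5); stat("top")
a=manip.camera("scene")["image"]
cv2.imwrite("pics/lifted.png",cv2.resize(a[130:290,235:395],None,fx=3.7,fy=3.7,interpolation=cv2.INTER_CUBIC)[:,:,::-1])
```

```text
t12.38 j6 -90.4 p [587.  132.4 174.8] F [ 0.2  0.1 -0.7] Mz -0.05 w 49.2
top t13.47 j6 -90.4 p [587.2 132.5 201.9] F [-0.1  0.  -1. ] Mz 0.00 w 49.2
```

View pics/lifted.png

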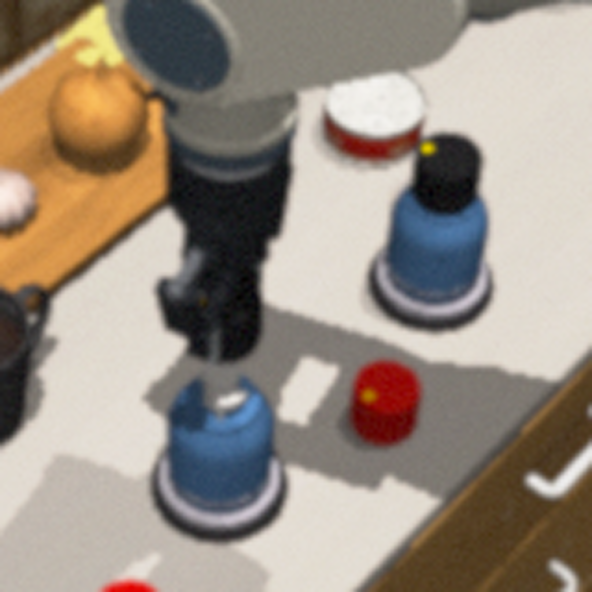

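The picture shows the black cap in the gripper at about (222,330). The white neck is uncovered below it at (230,402). The right flask still has its cap on, at (447,172).

Run:
```python
from arm import *
manip.hold(.3); stat("final"); manip.sign_off()
```

```text
final t13.82 j6 -90.4 p [587.2 132.5 202. ] F [-0.2 -0.1 -0. ] Mz -0.03 w 49.0
the job is handed in; nothing more can be done
```

The left flask's cap is off and held upright in the gripper, straight above its flask, and the job is handed in at 13.8 s of the 40 s allowed.

- **Turning:** I gripped the cap at 20 N, and the fingers closed to 49 mm on the 50 mm cap. I tried counter-clockwise first, in 3° steps. It turned with no measurable resistance (under 0.1 N m), so this flask has the normal thread. I did not try clockwise, because that would only have pushed the cap against its stop. I turned it 92° in total.
- **Lifting:** I lifted in small steps. The vertical force stayed around 1 N, so the cap did not catch on the neck.
- **Last checks:** The tool has risen 69.5 mm, which puts the cap's rim at about 174 mm; I worked that out from the lift rather than measuring it. The finger opening was still 49 mm and the arm was still. The last picture shows the white neck uncovered and the right flask still capped, with the tin and a red look-alike cap apparently where they were. The lemon was out of sight, and the mug was only partly in the frame.
- **Could not check:** The yellow dot was hidden by the gripper during the turn, so only the low torque and the free lift confirm that the cap turned. The two camera views placed the cap's centre within about 2 mm of each other. The final force reading was about 0 N, against 1 N just before, which is within sensor noise for a 0.6 N cap.

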